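# Clamp the filter module into the RF test jig

## Task

Put the blue filter module into the white cradle of the test jig, right side up, its brass connector in the cradle's slotted end, and let go of it. Then press the red-handled clamp all the way down so that it drives the module home, and after that swing the yellow latch over the clamp until it rests fully in its catch. Leave everything else on the bench where it is.

Things in the scene. Friction and masses are not known exactly. Their poses are not given: they have to be found in the camera images.
- module_center (a point): Centre of the blue filter module, a loose metal box 100 mm long (its x axis) x 46 wide (y) x 40 high (z), about 0.3 kg, white label on top. A brass connector, 14 mm in diameter, sticks 22 mm out of its -x end, 4 mm below mid-height. It lies upright on the table among other things, its yaw anywhere over half a turn.
- connector_tip (a point): Outer tip of that brass connector, 72 mm from the module's centre along its -x axis.
- cradle_home (a point): Jig point where the module's centre is when fully home: over the middle of the cradle, 44 mm above the table. x runs along the cradle from the slotted (latch) end to the hinge end, y across, z up; a correctly seated module has the same axes, its connector to -x. The floor is a sprung plate: a module merely put in rests 8 mm higher than this; pushing it home takes about 9 N.
- jig_base (a point): Centre of the top of the jig's fixed plywood base, 240 (x) x 150 (y) x 20 mm, axes as cradle_home. On it the white cradle: walls up to 56 mm above the table, 49 mm apart across y and 103 mm along x, their upper 12 mm flaring outwards by 6 mm. Along both long sides the walls are missing over the middle 68 mm, so fingers fit there.
- slot (a point): Middle of the slot in the cradle's -x end wall, where the module's connector goes: 20 mm wide, open at the top. Axes as cradle_home; 55 mm along -x from it, 50 mm above the table.
- clamp (a joint): Clamp angle, rad: 0 = closed, flat over the module; 1.57 = upright. It starts near upright and stays where it is left (stiff hinge: about 4 N at the bar to move it, up to about 8 N to press the module home). It turns about the jig's y axis through clamp_hinge; the bar goes over from +x to -x and down as it closes.
- clamp_hinge (a point): Hinge axis of the clamp on the jig: 80 mm along +x of cradle_home and 80 mm above the table. Axes as cradle_home. Its aluminium hinge cheeks reach 92 mm above the table.
- clamp_bar (a point): Centre of the clamp's red bar, 16 mm round, 90 mm long along y. Closed, it is 150 mm along -x from the hinge and 25 mm above it (105 mm above the table). The arm below is 30 mm wide, its upper face 19 mm from the bar's centre line; it ends 35 mm past the bar; its rubber pad presses the module 80 mm from the hinge. Standing open, the bar is on the side away from the cradle.
- latch (a joint): Latch angle, rad: 0 = closed, across the clamp's end and in its catch; it grows as the latch swings away towards -x of the jig, in a level plane (1.57 = arm pointing along -x). It stays where it is left; about 1.5 N at the knob moves it.
- latch_pivot (a point): Vertical pivot axis of the latch: 95 mm along -x and 35 mm along +y of cradle_home, 95 mm above the table. Axes as cradle_home.
- latch_knob (a point): Middle (120 mm above the table) of the latch's upright yellow knob, 16 mm in diameter, from 100 to 141 mm above the table, 60 mm from the pivot; closed, it lies along -y from the pivot. The arm, 14 mm wide, lies 90 to 100 mm above the table and ends 25 mm beyond the knob. The dark steel catch for its end is 78 mm from the pivot along -y, 108 mm high.
- dummy_load_mid (a point): Black finned dummy load, 80 x 60 x 45 mm, with a short 12 mm steel stub on one end; this point 22 mm above the table. Leave alone.
- cal_kit_mid (a point): Dark wooden box with a brass clasp, 85 x 65 x 36 mm; this point is its centre. Leave alone.
- dial_box_mid (a point): Grey box 100 x 90 x 55 mm with a big black dial on top (79 mm high in all); this point 30 mm above the table. Leave alone.
- cleaner_can_mid (a point): Orange upright can, 56 mm in diameter, 165 mm high; this point is its middle. Leave alone.
- spool_mid (a point): Green upright spool, 60 mm in diameter, 50 mm high; this point is its middle. Leave alone.
- mug_mid (a point): Blue mug, 80 mm in diameter without its handle, 90 mm high; this point is its middle. Leave alone.
- multimeter_mid (a point): Yellow multimeter lying flat, 150 x 75 x 36 mm (44 mm at its dial); this point is 18 mm above the table. Leave alone.
- screwdriver_grip (a point): Handle of a 180 mm screwdriver lying on the table. Leave alone.

How it is judged:
By the outcome, as a careful person would: the job done as asked, in the order asked, and still so for the second after the job is handed in, with the robot touching nothing.
It also fails if it takes over 64 s, if anything falls off the work surface, if the arm or the gripper's body presses on something with over 40 N, if the wrist force passes 120 N, or if a joint passes its speed limit or range.

## Robot

A 6-joint arm with a two-finger parallel gripper is mounted at the origin on the work surface. World frame = base frame: x ahead of the robot, y to its left, z up, the work surface at z = 0. Lengths are in m, angles in rad, forces in N, time in s.
With the tool pointing down it reaches from about 0.35 to 0.775 m from the base axis. Payload 5.5 kg.
Tool frame: the origin (TCP) lies at the very end of the fingers, on their centre line; the grasp point (between the pads) lies 19 mm behind it; z points along the fingers, y is the line along which they close (so a half turn about z gives the same grasp; the last joint's range is limited). The gripper opens to 85 mm and grips with 20 to 120 N. Pads are 22 mm wide; open, the fingers measure 114 mm over their backs; the gripper's body (76 mm by 85 mm) begins 54 mm behind the grasp point. The pads swing forward as they close: fully open they stand 13 mm farther back than shut.
Start: joints at [1.062, 0.313, 0.046, 1.304, 0, 1.431], TCP at [0.207, 0.536, 0.191] pointing down, gripper open.
Joint ranges: [-2.76, 2.76], [-0.86, 1.69], [-1.03, 1.26], [-2.2, 2.34], [-1.47, 1.5], [-3.14, 3.14]. Speed limits (rad/s): [2.57, 2.57, 3.14, 3.14, 3.14, 3.14].

## Interface

Orientations are given as a unit quaternion [w, x, y, z].
In Python, from workcell import env, cams, ticket, spotter gives the robot as it stands.
- The arm moves only by the tool jog_arm, never from a script. Its argument "increments" is a list that holds one entry, the list of rows, each a list of 7 numbers: the shift along the tool's x, y, z in units of 0.25 m (1.0 is 0.25 m), then the turn, a rotation vector about the tool's x, y, z in units of 180 degrees (1.0 is 180 degrees), then the closure in counts, from 0 (fully open) to 255 (shut). A call has 1 to 20 rows; each row shifts and turns the commanded pose from where the row before left it, along the tool's axes as they then stand; what a row does not reach is not made up. A row lasts 1/10 s, in which the tool goes at most 50 mm and 8.59 degrees, less where a joint would pass 70% of its speed; a pose out of reach is approached as far as the arm can. A call with a number of a shift or a turn outside -1 to 1 is refused whole. A call with a gripper value outside its range is refused whole. The fingers move at their own pace and stop on an object; "force" is the grip in N (left out, the last holds). Time passes only in rows, so rows that do not move let the fingers close. It gives the time, the measured TCP pose, the force, the opening and the grip force at its end, in the units of the state.
- env.get_state(): the state, without advancing time (a new reading comes with each control period).
- cams.read_camera(name): name is "scene" or "side" or "wrist"; returns a dict with "pixels" (400x640x3 uint8, red, green, blue), "fx", "fy", "cx", "cy" (pixels), "xyz" and "attitude" of the camera in the world; the wrist camera has in their place "mount" (4x4, takes a point from camera to tool coordinates, whose origin is the TCP and whose axes are the flange's). Camera axes: x right, y down, z forward; pixel columns grow to the right and rows downward; lengths in m; the calibration is good to about 2 mm. A picture is of the moment at which its call begins: read the wrist's pose just before it. There is no depth.
- ticket.hand_in(): hands the job in; it is judged then, once.
Trained networks look in the newest picture that a camera, given by its name, has taken for a name from the list of things; names that differ only in an ending like _2 or _b are one class to them, and where a whole thing is asked for, a point or a joint stands for the part that bears it (a point fixed in the world has none). Each returns a list of dicts, best first, with "conf" (0 to 1); they miss things now and then, are a little off and sometimes report something else, mostly with a low value. They report only what shows in the picture. A call takes as long as a camera call.
- spotter.find_in(target, camera): "uv" ([column, row] in pixels, amid what is visible of it).
- spotter.cut_out(target, camera): "region" (400x640 bool, what is visible of it) and "uv" ([column, row] in pixels, amid what is visible of it).
- spotter.landmark_of(target, camera): "uv" ([column, row] in pixels: a listed point, or the origin of a listed thing).
The state is a dict: "clock": time; "joint_pos": joint angles; "qvel": joint speeds; "tau": joint torques, N m; "tcp_pos": TCP position; "orientation": TCP orientation; "wrist_force": force on the tool from outside, world axes, zero at the start; "ft_torque": the same for the moment, N m; "finger_gap": finger opening in m; "grip_force": force on a finger pad.
Only numpy, scipy, OpenCV 4.12 (cv2) and the standard library are available. Lean on these libraries where they do the work, as an engineer would, in place of code of your own. Each camera call takes 0.05 s, during which the arm holds its last target. There are 200 camera calls.

## Working session

There is one attempt and no reset: what is moved stays moved. The work goes in short steps, Python scripts to look and compute and a tool call to move; the robot and the scene stay as the last step left them, time stands still between calls to the robot, and variables do not carry over. Pictures are saved under pics/ and viewed, at most 10 in all, crops included, and the job is handed in when it is done.

Besides the shell and the picture viewer there is one more tool, called after ">>>" as a command line: name --argument value ..., lists and objects as JSON in quotes. jog_arm: Moves the arm, as the interface text tells. Shifts and turns lie within -1 to 1; 1 stands for 0.25 m of shift or 180 degrees of turn. Its arguments: {"type":"object","properties":{"increments":{"type":"array"},"force":{"type":"number"}},"required":["increments"]}

```bash
mkdir -p pics; ls; cat > h.py <<'E'
import numpy as np, cv2
from scipy.spatial.transform import Rotation as R
from workcell import env, cams, ticket, spotter
def q2R(q): return R.from_quat([q[1],q[2],q[3],q[0]]).as_matrix()
def cam(name):
    s=env.get_state(); c=cams.read_camera(name)
    K=np.array([[c['fx'],0,c['cx']],[0,c['fy'],c['cy']],[0,0,1]])
    if 'mount' in c:
        T=np.eye(4);T[:3,:3]=q2R(s['orientation']);T[:3,3]=s['tcp_pos'];T=T@np.array(c['mount'])
        Rc,p=T[:3,:3],T[:3,3]
    else:
        a=np.array(c['attitude'],float); Rc=a if a.shape==(3,3) else q2R(a); p=np.array(c['xyz'])
    return c['pixels'],K,Rc,p
def ray(C,uv):
    d=C[2]@np.linalg.inv(C[1])@np.array([uv[0],uv[1],1.]); return C[3],d
def atz(C,uv,z):
    p,d=ray(C,uv); return p+d*(z-p[2])/d[2]
def proj(C,X):
    x=C[1]@C[2].T@(np.asarray(X)-C[3]); return x[:2]/x[2]
def tri(obs):
    A=np.zeros((3,3));b=np.zeros(3)
    for C,uv in obs:
        p,d=ray(C,uv);d=d/np.linalg.norm(d);P=np.eye(3)-np.outer(d,d);A+=P;b+=P@p
    return np.linalg.solve(A,b)
def save(n,px): cv2.imwrite('pics/'+n,px[:,:,::-1])
E
cat > a.py <<'E'
from h import *
np.set_printoptions(precision=4,suppress=True)
s=env.get_state();print(s)
Cs={}
for n in ['scene','side','wrist']:
    C=Cs[n]=cam(n);save(n+'0.png',C[0]);print(n,C[3],C[2].tolist(),C[1][0,0])
    for t in ['module_center','connector_tip','cradle_home','jig_base','slot','clamp_hinge','clamp_bar','latch_pivot','latch_knob','cleaner_can_mid','mug_mid','multimeter_mid','dial_box_mid','dummy_load_mid','cal_kit_mid','spool_mid','screwdriver_grip']:
        r=spotter.landmark_of(t,n)
        print(t,[(np.round(x['uv'],1).tolist(),round(x['conf'],2)) for x in r[:3]])
E
python3 a.py
```

```text
pics
{'clock': 0.0, 'joint_pos': array([1.0624, 0.314 , 0.045 , 1.3036, 0.    , 1.4312]), 'qvel': array([-0.0003,  0.0012,  0.0015, -0.0003,  0.0002,  0.0009]), 'tau': array([  0.    , -48.0628,  29.8532,   0.0195,  -0.0004,  -0.    ]), 'tcp_pos': array([0.207 , 0.5358, 0.1904]), 'orientation': array([-0.0003,  0.1834,  0.983 , -0.0008]), 'wrist_force': array([ 0.0843, -0.2504,  0.193 ]), 'ft_torque': array([-0.0369,  0.0474,  0.0209]), 'grip_force': 0.0, 'finger_gap': 0.08504448308822646}
scene [1.3661 0.417  0.837 ] [[-0.4654453197195479, 0.5466383324123439, -0.6960942377930015], [0.8850502855091779, 0.2813893796057929, -0.3708180270229454], [-0.006829822200518476, -0.7886739190454563, -0.6147737819281094]] 436.2165306259352
module_center [([240.1, 211.3], 0.87)]
connector_tip [([218.4, 209.2], 0.7), ([239.0, 236.4], 0.46), ([363.5, 236.3], 0.38)]
cradle_home [([357.6, 235.1], 0.73), ([240.5, 212.6], 0.69)]
jig_base [([359.8, 240.4], 0.82), ([399.3, 308.7], 0.37), ([240.2, 213.2], 0.23)]
slot [([340.7, 226.1], 0.85), ([238.9, 234.0], 0.39)]
clamp_hinge [([389.4, 225.9], 0.74), ([26
[... 1366 characters left out ...]
, 310.9], 0.91), ([273.5, 175.1], 0.29)]
cal_kit_mid [([359.1, 301.3], 0.89), ([415.7, 259.2], 0.49)]
spool_mid [([308.0, 274.3], 0.71)]
screwdriver_grip [([196.3, 207.6], 0.64)]
wrist [0.1285 0.5664 0.375 ] [[0.36027732470058105, 0.8813987214928175, 0.3055102994293608], [0.9328448142720001, -0.3400934644777043, -0.11889906604086123], [-0.0008954286285530699, 0.32783033595196454, -0.9447361901807255]] 301.1180874075234
module_center []
connector_tip []
cradle_home []
jig_base []
slot []
clamp_hinge []
clamp_bar []
latch_pivot []
latch_knob []
cleaner_can_mid []
mug_mid []
multimeter_mid []
dial_box_mid []
dummy_load_mid []
cal_kit_mid []
spool_mid []
screwdriver_grip [([184.7, 309.4], 0.72)]
```

View pics/scene0.png

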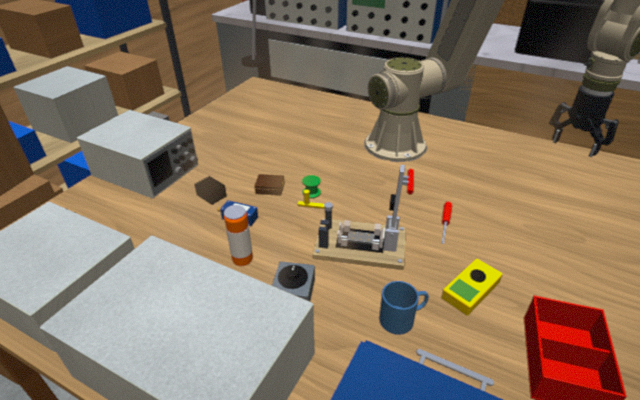

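View pics/side0.png

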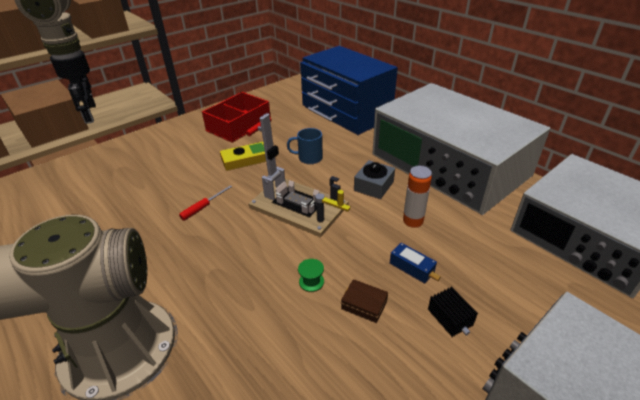

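```bash
cat > b.py <<'E'
from h import *
np.set_printoptions(precision=4,suppress=True)
A=cam('scene');B=cam('side')
pts={'module_center':([240.1,211.3],[412.3,260.2]),'tip':([218.4,209.2],[439.5,277.2]),'slot':([340.7,226.1],[313.1,200.8]),'hinge':([389.4,225.9],[272.1,175.4]),'jig':([359.8,240.4],[299.5,200.3]),'bar':([410.2,181.1],[254.6,126.7]),'pivot':([325.5,203.2],[322.3,195.2]),'knob':([305.8,194.6],[335.3,196.4]),
'dial':([291.4,284.7],[369.5,178.8]),'cal':([270,185.5],[359.1,301.3]),'spool':([309.3,185.6],[308,274.3]),'mug':([396.7,309.6],[313,149]),'mm':([473.2,287.8],[245.7,154.8]),'can':([240.6,237.9],[418.4,196.2]),'driver':([448.1,215.3],[196.3,207.6])}
for k,(a,b) in pts.items():
    X=tri([(A,a),(B,b)]);print(k,X,proj(A,X)-a,proj(B,X)-b)
print(atz(A,[240.1,211.3],.02),atz(B,[412.3,260.2],.02),atz(A,[218.4,209.2],.016),atz(B,[439.5,277.2],.016), 'dummy',atz(B,[447.4,310.9],.022))
E
python3 b.py
```

```text
module_center [ 0.6075 -0.2585  0.0223] [-0.8178  0.0387] [-1.0125 -0.0717]
tip [ 0.6201 -0.3299  0.0128] [-0.7519 -0.0127] [-0.9811 -0.0278]
slot [0.5581 0.0456 0.0488] [-0.4579  0.1554] [-0.4643 -0.1455]
hinge [0.5247 0.1751 0.0784] [ 1.2318 -0.5894] [1.1734 0.5213]
jig [0.5551 0.1027 0.0178] [-0.3678  0.138 ] [-0.3572 -0.1246]
bar [0.5091 0.2082 0.2238] [ 1.2179 -0.7586] [1.153  0.6847]
pivot [ 0.5484 -0.0054  0.103 ] [-0.3134  0.0999] [-0.336  -0.0984]
knob [ 0.5559 -0.0547  0.1222] [ 1.8783 -0.5184] [2.0883 0.512 ]
dial [0.7731 0.0273 0.0239] [ 3.2695 -0.6565] [2.6866 0.4012]
cal [ 0.4406 -0.2564  0.0088] [ 1.2103 -0.1889] [1.7676 0.2977]
spool [ 0.3991 -0.1332  0.0238] [ 1.601  -0.4742] [2.2183 0.5854]
mug [0.7421 0.2704 0.0321] [-2.1733  0.8198] [-1.5015 -0.5734]
mm [0.5768 0.4121 0.0129] [-0.3491  0.1864] [-0.2558 -0.1438]
can [ 0.7475 -0.1509  0.0782] [-2.2668  0.1148] [-2.2184 -0.0826]
driver [0.3279 0.2856 0.0066] [-0.4792  0.2978] [-0.5181 -0.2891]
[ 0.6041 -0.2583  0.02  ] [ 0.6109 -0.2591  0.02  ] [ 0.622 -0.325  0.016] [ 0.6191 -0.3327  0.016 ] dummy [ 0.5513 -0.4024  0.022 ]
```

The two views show the jig in mid-table: the cradle at about scene (358,238) and side (300,198), the clamp upright with its red bar on the far side, and the latch open with its knob at scene (306,195). The module is near scene (240,211) and side (412,260), with the connector at side (436,276) pointing to -y. The detections agree with the pictures. Next I'll plan the approach with a wrist look at the jig on the way.

```bash
cat >> h.py <<'E'
np.set_printoptions(precision=4,suppress=True)
def plan(yawy, *wps):
    """turn so tool y lies at yawy deg (mod 180), tool down; then straight legs in tool axes; prints units"""
    s=env.get_state(); R0=q2R(s['orientation']); p=s['tcp_pos']
    best=None
    for a in (yawy,yawy+180):
        y=np.array([np.cos(np.radians(a)),np.sin(np.radians(a)),0]); z=np.array([0,0,-1.])
        R1=np.column_stack([np.cross(y,z),y,z]); rv=R.from_matrix(R0.T@R1).as_rotvec()/np.pi
        if best is None or np.linalg.norm(rv)<np.linalg.norm(best[0]): best=(rv,R1)
    print('t',round(s['clock'],2),'tcp',p,'F',s['wrist_force'],'gap',round(s['finger_gap'],4),'q',s['joint_pos'])
    print('turn total',best[0],'deg',best[0]*180)
    for w in wps:
        d=best[1].T@(np.array(w)-p)/.25; print('leg',d,'rows>=',np.abs(np.linalg.norm(d)/.16).round(1)); p=np.array(w)
E
python3 -c "
from h import *
plan(12,[.33,.2,.25],[.57,-.005,.25])"
```

```text
t 2.8 tcp [0.2073 0.5364 0.1913] F [-0.0119  0.4114  0.1038] gap 0.0854 q [1.0624 0.3132 0.0461 1.3036 0.     1.4312]
turn total [ 0.     -0.      0.3159] deg [ 0.0069 -0.0029 56.8686]
leg [-1.4181  0.2002 -0.2347] rows>= 9.1
leg [-1.0017  0.7685  0.    ] rows>= 7.9
```

>>> jog_arm --increments '[[[0,0,-0.03,0,0,0.0395,0],[0,0,-0.03,0,0,0.0395,0],[0,0,-0.03,0,0,0.0395,0],[0,0,-0.03,0,0,0.0395,0],[0,0,-0.03,0,0,0.0395,0],[0,0,-0.03,0,0,0.0395,0],[0,0,-0.03,0,0,0.0395,0],[0,0,-0.025,0,0,0.0395,0],[-0.1,0.015,0,0,0,0,0],[-0.16,0.025,0,0,0,0,0],[-0.19,0.025,0,0,0,0,0],[-0.19,0.025,0,0,0,0,0],[-0.19,0.025,0,0,0,0,0],[-0.19,0.025,0,0,0,0,0],[-0.19,0.03,0,0,0,0,0],[-0.14,0.02,0,0,0,0,0],[-0.07,0.01,0,0,0,0,0]]]'

```text
clock: 4.5
tcp_pos: [0.3305, 0.1971, 0.2503]
orientation: [0.0, 0.631, 0.776, 0.0]
wrist_force: [0.1, -0.1, 0.2]
finger_gap: 0.0854
grip_force: 0.0
```

>>> jog_arm --increments '[[[-0.08,0.06,0,0,0,0,0],[-0.14,0.107,0,0,0,0,0],[-0.15,0.115,0,0,0,0,0],[-0.15,0.115,0,0,0,0,0],[-0.15,0.115,0,0,0,0,0],[-0.15,0.115,0,0,0,0,0],[-0.12,0.09,0,0,0,0,0],[-0.06,0.05,0,0,0,0,0],[0,0,0,0,0,0,0],[0,0,0,0,0,0,0]]]'

```text
clock: 5.5
tcp_pos: [0.569, -0.0052, 0.2496]
orientation: [-0.001, 0.63, 0.777, -0.0]
wrist_force: [-0.2, -0.9, -0.1]
finger_gap: 0.0854
grip_force: 0.0
```

```bash
cat > c.py <<'E'
from h import *
C=cam('wrist');save('wj.png',C[0])
Z={'cradle_home':.044,'slot':.05,'jig_base':.02,'clamp_hinge':.08,'latch_pivot':.095,'latch_knob':.12}
for t,z in Z.items():
    r=spotter.landmark_of(t,'wrist')
    for x in r[:2]: print(t,np.round(x['uv'],1),round(x['conf'],2),atz(C,x['uv'],z))
plan(12,[.607,-.256,.25])
E
python3 c.py
```

```text
cradle_home [323.3  76.2] 0.83 [0.5495 0.1011 0.044 ]
slot [325.7 126. ] 0.59 [0.5644 0.0456 0.05  ]
slot [323.8  81. ] 0.4 [0.5512 0.0957 0.05  ]
jig_base [324.2  80. ] 0.85 [0.5514 0.0984 0.02  ]
clamp_hinge [190.3 231.2] 0.65 [ 0.4211 -0.1167  0.08  ]
latch_pivot [299.9 164.6] 0.91 [0.5433 0.0013 0.095 ]
latch_pivot [327.9 123.7] 0.19 [0.5648 0.0521 0.095 ]
latch_knob [304.8 225.5] 0.95 [ 0.5623 -0.0607  0.12  ]
t 5.85 tcp [ 0.5691 -0.0045  0.2506] F [-0.3941 -0.6097  0.3801] gap 0.0854 q [-0.149   0.2932  0.1623  1.4392  0.0001  1.2115]
turn total [0.0002 0.     0.0003] deg [0.0424 0.0073 0.0486]
leg [-1.0155 -0.0608  0.0022] rows>= 6.4
```

View pics/wj.png

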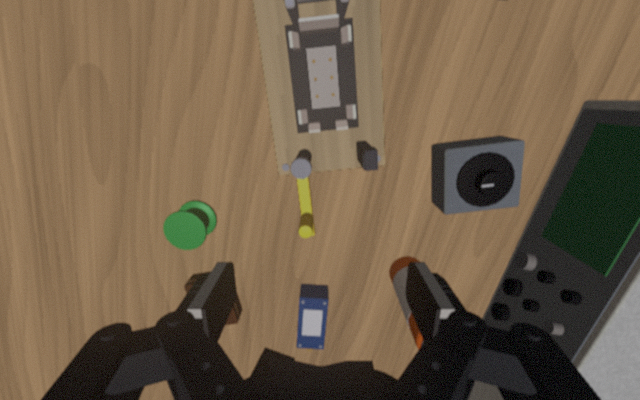

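The picture shows the cradle well, with corner posts at (293,38), (347,30), (302,118) and (350,112) and the slot at (327,126). The base's front corners are at (280,172) and (385,164), the catch is at (370,158), the open latch knob is at (306,230), and the module is at (313,318). I'll fit the jig pose and go over the module.

>>> jog_arm --increments '[[[-0.08,-0.01,0,0,0,0,0],[-0.14,-0.01,0,0,0,0,0],[-0.19,-0.01,0,0,0,0,0],[-0.19,-0.01,0,0,0,0,0],[-0.19,-0.01,0,0,0,0,0],[-0.14,-0.01,0,0,0,0,0],[-0.085,0,0,0,0,0,0],[0,0,0,0,0,0,0],[0,0,0,0,0,0,0]]]'

```text
clock: 6.75
tcp_pos: [0.6073, -0.2564, 0.2498]
orientation: [-0.0, 0.63, 0.777, 0.0]
wrist_force: [0.5, 0.4, 0.6]
finger_gap: 0.0852
grip_force: 0.0
```

```bash
cat > d.py <<'E'
from h import *
from scipy.optimize import least_squares
L=np.array([[0,0],[-.055,0],[0,0],[-.095,.035],[-.055,0],[.08,0],[-.12,.075],[-.12,-.075]])
W=np.array([[.5495,.1011],[.5644,.0456],[.5514,.0984],[.5433,.0013],[.5581,.0456],[.5247,.1751]])
# base corners from the wrist picture: rebuild that camera
s=env.get_state(); C=cam('wrist');save('wm.png',C[0])
C0=(C[0],C[1],C[2],C[3]+np.array([.5691,-.0045,.2506])-s['tcp_pos'])
W=np.vstack([W,atz(C0,[280,172],.02)[:2],atz(C0,[385,164],.02)[:2]])
f=lambda v:((L@np.array([[np.cos(v[2]),np.sin(v[2])],[-np.sin(v[2]),np.cos(v[2])]])+v[:2])-W)
r=least_squares(lambda v:f(v).ravel(),[.55,.1,1.83],loss='soft_l1',f_scale=.003)
print('jig',r.x,np.degrees(r.x[2]));print(f(r.x)*1000)
for t,z in {'module_center':.02,'connector_tip':.016}.items():
    for x in spotter.landmark_of(t,'wrist')[:2]: print(t,np.round(x['uv'],1),round(x['conf'],2),atz(C,x['uv'],z))
r=spotter.cut_out('module_center','wrist')
if r:
    m=r[0]['region'].astype(np.uint8); c=max(cv2.findContours(m,0,2)[0],key=cv2.contourArea)
    g=np.array([atz(C,p[0],.04)[:2]*1000 for p in c],np.float32); print('minrect mm',cv2.minAreaRect(g), r[0]['conf'])
plan(12,[.607,-.256,.25])
E
python3 d.py
```

```text
jig [0.5489 0.1003 1.8803] 107.73570235031411
[[-0.5765 -0.7757]
 [ 1.278   2.3383]
 [-2.4765  1.9243]
 [ 1.2266 -2.1225]
 [ 7.578   2.3383]
 [-0.1466  1.422 ]
 [-2.1796 -5.6925]
 [-0.7359 -1.6646]]
module_center [320.  166.3] 0.93 [ 0.6078 -0.2632  0.02  ]
connector_tip [318.8 212. ] 0.86 [ 0.6204 -0.3319  0.016 ]
minrect mm ((608.9346313476562, -267.51837158203125), (47.605445861816406, 118.84857177734375), 8.523921012878418) 0.81
t 6.95 tcp [ 0.6075 -0.2551  0.2505] F [-0.151  -0.0211  0.4357] gap 0.0853 q [-0.5194  0.4868  0.4483  1.5319  0.0002  0.8405]
turn total [0.0001 0.     0.0005] deg [0.0228 0.0025 0.0837]
leg [-0.0029 -0.0028  0.0022] rows>= 0.0
```

View pics/wm.png

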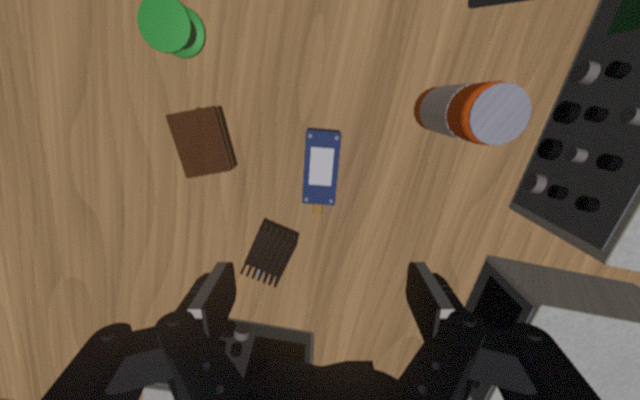

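The module's top is at (321,167) with its corners at (307,130), (341,131), (336,205) and (303,203), and the connector is at (318,211). The fingers have free space on both sides. Now I'll line up and descend.

```bash
python3 -c "
from h import *
plan(9.8,[.608,-.2625,.25],[.608,-.2625,.006])"
```

```text
t 6.95 tcp [ 0.6075 -0.2551  0.2505] F [-0.151  -0.0211  0.4357] gap 0.0853 q [-0.5194  0.4868  0.4483  1.5319  0.0002  0.8405]
turn total [0.0001 0.     0.0127] deg [0.0228 0.0021 2.2837]
leg [-0.0294 -0.0032  0.0022] rows>= 0.2
leg [0.    0.    0.976] rows>= 6.1
```

>>> jog_arm --increments '[[[-0.028,-0.002,0.06,0,0,0.0127,0],[0,0,0.12,0,0,0,0],[0,0,0.16,0,0,0,0],[0,0,0.16,0,0,0,0],[0,0,0.16,0,0,0,0],[0,0,0.12,0,0,0,0],[0,0,0.08,0,0,0,0],[0,0,0.06,0,0,0,0],[0,0,0.04,0,0,0,0],[0,0,0.016,0,0,0,0],[0,0,0,0,0,0,255],[0,0,0,0,0,0,255],[0,0,0,0,0,0,255],[0,0,0,0,0,0,255],[0,0,0,0,0,0,255],[0,0,0,0,0,0,255],[0,0,0,0,0,0,255],[0,0,0,0,0,0,255]]]' --force 50

```text
clock: 8.75
tcp_pos: [0.6085, -0.2635, 0.006]
orientation: [0.0, 0.645, 0.764, 0.0]
wrist_force: [1.2, 0.1, 0.1]
finger_gap: 0.0
grip_force: 0.0
```

```bash
python3 -c "
from h import *
C=cam('wrist');S=cam('side')
save('g.png',np.vstack([cv2.resize(C[0],(480,300)),cv2.resize(S[0][180:340,300:556],(480,300))]))
print(env.get_state())"
```

```text
{'clock': 8.85, 'joint_pos': array([-0.5296,  0.5839,  0.0006,  0.9876,  0.0001,  0.8718]), 'qvel': array([ 0.0009,  0.0004, -0.0002,  0.0014,  0.0003, -0.0004]), 'tau': array([ -0.004 , -59.6826,  27.1721,   0.0024,  -0.0001,   0.    ]), 'tcp_pos': array([ 0.6085, -0.2634,  0.006 ]), 'orientation': array([-0.0001,  0.6448,  0.7644,  0.0001]), 'wrist_force': array([ 0.0623, -0.3961,  0.7843]), 'ft_torque': array([-0.0015,  0.0472,  0.0349]), 'grip_force': 0.0, 'finger_gap': 0.0001891365576825354}
```

View pics/g.png

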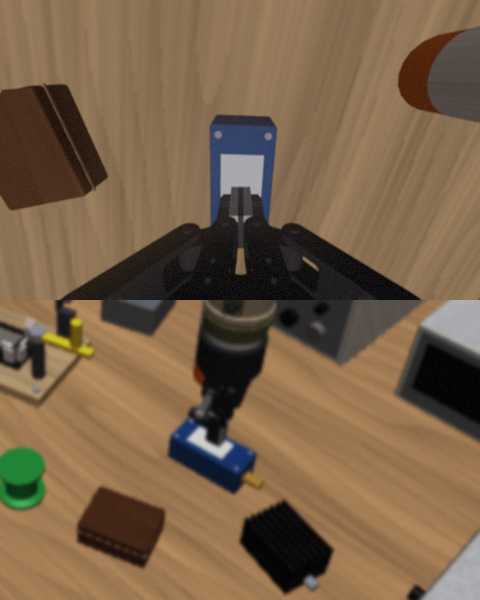

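```bash
python3 -c "
from h import *
C=cam('wrist');S=cam('side');A=cam('scene')
t=env.get_state()['tcp_pos']
for dz in (0,.02,.04,.06): print(dz,proj(C,t+[0,0,dz]),proj(S,t+[0,0,dz]),proj(A,t+[0,0,dz]))
o=[c[0][int(y)-50:int(y)+50,int(x)-66:int(x)+67] for c,(x,y) in ((S,proj(S,t)),(A,proj(A,t)))]
o=[cv2.resize(i,(532,400),interpolation=cv2.INTER_CUBIC) for i in o]
o=[cv2.resize(i,(399,300)) for i in o]
save('g2.png',np.hstack(o))
for n in('side','scene'):
  for k in('module_center','connector_tip'): print(n,k,[(x['uv'],x['conf']) for x in spotter.landmark_of(k,n)[:1]])
"
```

```text
0 [320.6371 230.6668] [412.4022 265.7107] [238.366  215.2722]
0.02 [320.6428 244.4946] [413.4031 259.9903] [237.5263 210.0515]
0.04 [320.6497 261.5222] [414.4299 254.1218] [236.6703 204.7293]
0.06 [320.6584 283.0057] [415.4836 248.0993] [235.7975 199.3028]
side module_center [([412.7, 258.5], 0.83)]
side connector_tip [([444.4, 277.4], 0.75)]
scene module_center [([241.3, 215.1], 0.87)]
scene connector_tip [([217.7, 207.7], 0.69)]
```

View pics/g2.png

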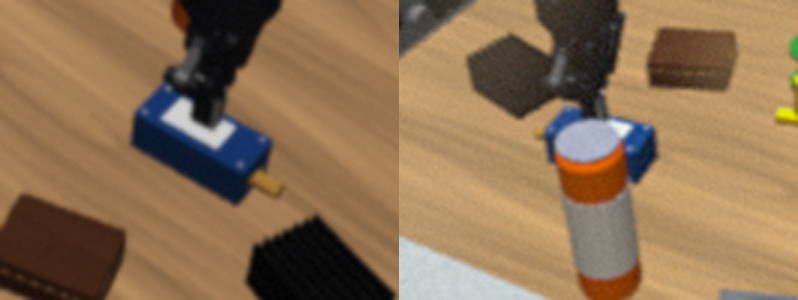

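Reported TCP z is 6 mm, but the shut fingertips show just above the label (side crop (213,127), wrist row ~251). They look roughly 35 mm higher than reported. I'll check this by touching the module's top gently.

>>> jog_arm --increments '[[[0,0,0.006,0,0,0,255],[0,0,0,0,0,0,255],[0,0,0,0,0,0,255]]]'

```text
clock: 9.5
tcp_pos: [0.6084, -0.2635, 0.0044]
orientation: [-0.0, 0.645, 0.764, 0.0]
wrist_force: [0.0, -0.4, 0.0]
finger_gap: -0.0002
grip_force: 0.0
```

>>> jog_arm --increments '[[[0,0,0.008,0,0,0,255],[0,0,0,0,0,0,255],[0,0,0,0,0,0,255]]]'

```text
clock: 9.8
tcp_pos: [0.6084, -0.2634, 0.0024]
orientation: [-0.0, 0.645, 0.764, 0.0]
wrist_force: [0.5, -0.1, -0.4]
finger_gap: 0.0001
grip_force: 0.0
```

>>> jog_arm --increments '[[[0,0,0.01,0,0,0,255],[0,0,0,0,0,0,255],[0,0,0,0,0,0,255]]]'

```text
clock: 10.1
tcp_pos: [0.6087, -0.2636, 0.0001]
orientation: [0.0, 0.645, 0.764, 0.0]
wrist_force: [0.8, -0.8, 1.5]
finger_gap: 0.0001
grip_force: 0.4
```

>>> jog_arm --increments '[[[0,0,0.01,0,0,0,255],[0,0,0,0,0,0,255],[0,0,0,0,0,0,255]]]'

```text
clock: 10.4
tcp_pos: [0.6088, -0.2636, 0.0]
orientation: [0.001, 0.645, 0.764, 0.0]
wrist_force: [-3.4, 1.2, 14.0]
finger_gap: -0.0006
grip_force: 6.9
```

```bash
python3 -c "
from h import *
C=cam('wrist')
print(env.get_state()['tcp_pos'],env.get_state()['wrist_force'])
import json
g=cv2.cvtColor(C[0],cv2.COLOR_RGB2GRAY)[225:290:2,312:330:3]
print(g)
print(proj(C,env.get_state()['tcp_pos']+np.array([0,0,.035])))
c=cams.read_camera('wrist');print(c['mount'])
"
```

```text
[ 0.6088 -0.2636  0.    ] [-4.2401  1.935  14.4658]
[[170 170 167 168 167 169]
 [166 167 167 168 166 170]
 [168 164 168 170 169 169]
 [169 168 169 168 169 170]
 [168 167 167 168 169 166]
 [169 165 168 169 166 169]
 [166 167 166 169 168 170]
 [168 168 167 167 170 165]
 [169 169 169 165 171 166]
 [167 168 166 167 168 164]
 [170 168 169 168 169 168]
 [168 165 164 165 164 164]
 [110 111 101 100 112 109]
 [ 72  66  47  35  55  65]
 [ 69  72  48  41  65  71]
 [ 72  70  41  44  54  67]
 [ 70  70  47  41  60  71]
 [ 67  68  52  48  59  74]
 [ 69  75  50  39  62  75]
 [ 75  63  43  40  57  75]
 [ 59  71  42  37  59  69]
 [ 67  68  49  36  53  66]
 [ 66  73  50  34  48  71]
 [ 65  69  38  30  58  69]
 [ 71  64  32  35  50  68]
 [ 68  70  40  45  48  61]
 [ 71  65  35  31  43  70]
 [ 69  71  41  25  48  72]
 [ 69  69  40  29  51  70]
 [ 66  67  41  34  45  69]
 [ 58  66  25  37  47  65]
 [105 105  44  41  63 104]
 [146 154  65  54  96 150]]
[320.6865 256.8824]
[[ 0.0002 -0.9445 -0.3285  0.0841]
 [ 1.      0.0003 -0.0001 -0.    ]
 [ 0.0002 -0.3285  0.9445 -0.1836]
 [ 0.      0.      0.      1.    ]]
```

Contact comes at reported z = 0, with the module's top at 40 mm. So the real fingertips sit 40 mm short of the reported TCP. The camera scale agrees with the reported pose, so I'll command z 40 mm lower from here on. Back up, open, go down and grip, in two steps with force checks.

>>> jog_arm --increments '[[[0,0,-0.04,0,0,0,0],[0.006,0.002,-0.06,0,0,0,0],[0,0,0,0,0,0,0],[0,0,0,0,0,0,0],[0,0,0,0,0,0,0],[0,0,0,0,0,0,0],[0,0,0,0,0,0,0],[0,0,0.05,0,0,0,0],[0,0,0.06,0,0,0,0],[0,0,0.05,0,0,0,0],[0,0,0.03,0,0,0,0],[0,0,0,0,0,0,0]]]'

```text
clock: 11.7
tcp_pos: [0.6074, -0.2612, -0.027]
orientation: [-0.002, 0.645, 0.764, -0.0]
wrist_force: [0.6, 0.1, -0.3]
finger_gap: 0.0861
grip_force: 0.0
```

>>> jog_arm --increments '[[[0,0,0.025,0,0,0,0],[0,0,0.02,0,0,0,0],[0,0,0,0,0,0,255],[0,0,0,0,0,0,255],[0,0,0,0,0,0,255],[0,0,0,0,0,0,255],[0,0,0,0,0,0,255],[0,0,0,0,0,0,255]]]' --force 50

```text
clock: 12.5
tcp_pos: [0.6092, -0.2622, -0.0356]
orientation: [0.001, 0.645, 0.764, 0.0]
wrist_force: [-0.0, -0.5, 4.6]
finger_gap: 0.0458
grip_force: 51.8
```

Gripped: the gap is 45.8 mm at 52 N. Lift and go near the jig for a closer look.

>>> jog_arm --increments '[[[0,0,-0.04,0,0,0,255],[0,0,-0.08,0,0,0,255],[0,0,-0.12,0,0,0,255],[0,0,-0.14,0,0,0,255],[0,0,-0.14,0,0,0,255],[0,0,-0.14,0,0,0,255],[0,0,-0.1,0,0,0,255],[0,0,-0.06,0,0,0,255],[0.06,0.01,0,0,0,-0.018,255],[0.12,0.01,0,0,0,-0.018,255],[0.16,0.01,0,0,0,0,255],[0.16,0.01,0,0,0,0,255],[0.16,0.01,0,0,0,0,255],[0.12,0.01,0,0,0,0,255],[0.1,0.01,0,0,0,0,255],[0.06,0,0,0,0,0,255],[0,0,0,0,0,0,255],[0,0,0,0,0,0,255]]]'

```text
clock: 14.3
tcp_pos: [0.5635, -0.0313, 0.1689]
orientation: [0.0, 0.6, 0.8, -0.0]
wrist_force: [0.3, 0.1, -3.3]
finger_gap: 0.0453
grip_force: 51.2
```

```bash
cat > e.py <<'E'
from h import *
C=cam('wrist');save('wj2.png',C[0])
for t,z in {'cradle_home':.044,'slot':.05,'clamp_hinge':.08,'latch_pivot':.095,'latch_knob':.12}.items():
    for x in spotter.landmark_of(t,'wrist')[:1]: print(t,np.round(x['uv'],1),round(x['conf'],2),atz(C,x['uv'],z))
print(C[3],C[2].tolist())
plan(16.5,[.549,.1,.17])
E
python3 e.py
```

```text
cradle_home [344.8  43.8] 0.77 [0.5483 0.1    0.044 ]
slot [345.7 108.8] 0.95 [0.566  0.0461 0.05  ]
latch_pivot [307.4 158.5] 0.6 [ 0.5429 -0.0017  0.095 ]
[0.5399 0.0495 0.3524] [[0.9602264351372203, 0.2637775044343354, 0.09157849866676675], [0.2792223227273935, -0.9067637840441939, -0.31593406659708745], [-0.00029623366460723727, 0.3289390036165489, -0.9443511233356835]]
t 14.6 tcp [ 0.5636 -0.0319  0.1686] F [ 0.0427 -0.4671 -2.827 ] gap 0.0455 q [-0.1987  0.3001 -0.0278  1.2431  0.      1.091 ]
turn total [-0.     -0.     -0.0022] deg [-0.0081 -0.0043 -0.3928]
leg [ 0.5223  0.0939 -0.0055] rows>= 3.3
```

View pics/wj2.png

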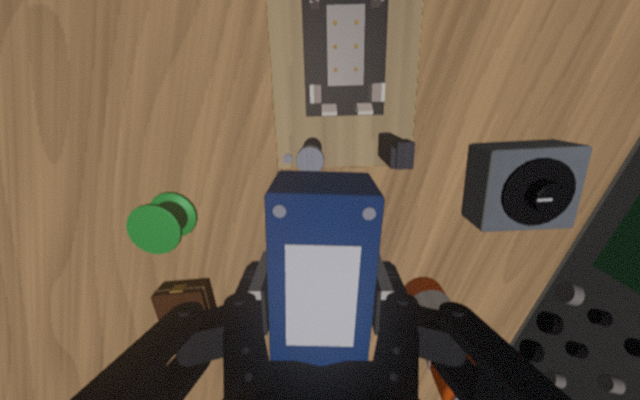

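The wrist view shows the cradle dead ahead, its plate edges vertical at columns 304 and 387 and centred on column 345, so the tool's yaw already matches the jig. The slot is at (346,109). The module is straight in the fingers with its top end edge near row 193. Next I'll work out where the module's centre lies relative to the TCP.

```bash
python3 -c "
from h import *
C=cam('wrist'); s=env.get_state(); Rt=q2R(s['orientation']); t=s['tcp_pos']
px=cv2.cvtColor(C[0],cv2.COLOR_RGB2GRAY)
print(px[165:205:2,300:350].mean(1).round())
for uv in ((325,193),(324,173)):
  for z in (.0756,.0356):
    print(uv,z,Rt.T@(atz(C,uv,t[2]+z)-t))
for uv in ((304,60),(387,60),(304,115),(387,115),(268,0),(278,165),(423,0),(413,165)): print(uv,atz(C,uv,.02))
plan(16.3,[.5493,.0995,.17],[.5493,.0995,.06])
"
```

```text
[131. 125. 126.  91.  47.  46.  47.  47.  46.  46.  45.  46.  46.  45.
  51.  63.  68.  67.  66.  67.]
(325, 193) 0.0756 [ 0.05    0.0016 -0.0756]
(325, 193) 0.0356 [ 0.0374  0.0022 -0.0356]
(324, 173) 0.0756 [ 0.0577  0.0012 -0.0756]
(324, 173) 0.0356 [ 0.0479  0.0016 -0.0356]
(304, 60) [0.5143 0.0782 0.02  ]
(387, 60) [0.5943 0.1013 0.02  ]
(304, 115) [0.5281 0.0269 0.02  ]
(387, 115) [0.6127 0.0514 0.02  ]
(268, 0) [0.4681 0.1187 0.02  ]
(278, 165) [ 0.5141 -0.0332  0.02  ]
(423, 0) [0.6091 0.1594 0.02  ]
(413, 165) [0.6594 0.0088 0.02  ]
t 14.65 tcp [ 0.5635 -0.0317  0.1686] F [ 0.0641 -0.1169 -1.91  ] gap 0.0455 q [-0.1985  0.2999 -0.0279  1.2431  0.      1.091 ]
turn total [-0.    -0.    -0.001] deg [-0.0083 -0.0069 -0.1839]
leg [ 0.5198  0.0928 -0.0055] rows>= 3.3
leg [0.   0.   0.44] rows>= 2.8
```

>>> jog_arm --increments '[[[0.06,0.01,0,0,0,-0.005,255],[0.1,0.02,0,0,0,0,255],[0.12,0.025,0,0,0,0,255],[0.12,0.025,0,0,0,0,255],[0.08,0.015,0,0,0,0,255],[0.04,0.008,0,0,0,0,255],[0,0,0.04,0,0,0,255],[0,0,0.08,0,0,0,255],[0,0,0.08,0,0,0,255],[0,0,0.04,0,0,0,255],[0,0,0,0,0,0,255]]]'

```text
clock: 15.75
tcp_pos: [0.5486, 0.1, 0.1067]
orientation: [-0.001, 0.595, 0.804, -0.001]
wrist_force: [-0.8, -0.5, -2.3]
finger_gap: 0.0455
grip_force: 51.3
```

>>> jog_arm --increments '[[[0,0,0.04,0,0,0,255],[0,0,0.08,0,0,0,255],[0,0,0.08,0,0,0,255],[0,0,0.05,0,0,0,255],[0,0,0.02,0,0,0,255],[0,0,0,0,0,0,255],[0,0,0,0,0,0,255]]]'

```text
clock: 16.45
tcp_pos: [0.5508, 0.1009, 0.0421]
orientation: [0.001, 0.594, 0.804, 0.0]
wrist_force: [0.7, 0.5, -2.5]
finger_gap: 0.0458
grip_force: 51.3
```

```bash
python3 -c "
from h import *
plan(17,[.55,.1003,.04])
C=cam('wrist');B=cam('side');A=cam('scene')
h=np.array([.55,.1003,.08])
o=[C[0][:300,120:520]]+[cv2.resize(c[0][int(y)-50:int(y)+50,int(x)-66:int(x)+67],(400,300),interpolation=cv2.INTER_CUBIC) for c,(x,y) in ((B,proj(B,h)),(A,proj(A,h)))]
save('p1.png',np.vstack([np.hstack(o[:2]),np.hstack([o[2],o[2]*0])]))"
```

```text
t 16.45 tcp [0.5508 0.1009 0.0421] F [ 0.7153  0.503  -2.52  ] gap 0.0458 q [ 0.0378  0.3719 -0.2502  0.9473  0.0001  1.3104]
turn total [0.0004 0.0001 0.0005] deg [0.079  0.0153 0.0831]
leg [-0.0013 -0.0039  0.0084] rows>= 0.1
```

View pics/p1.png

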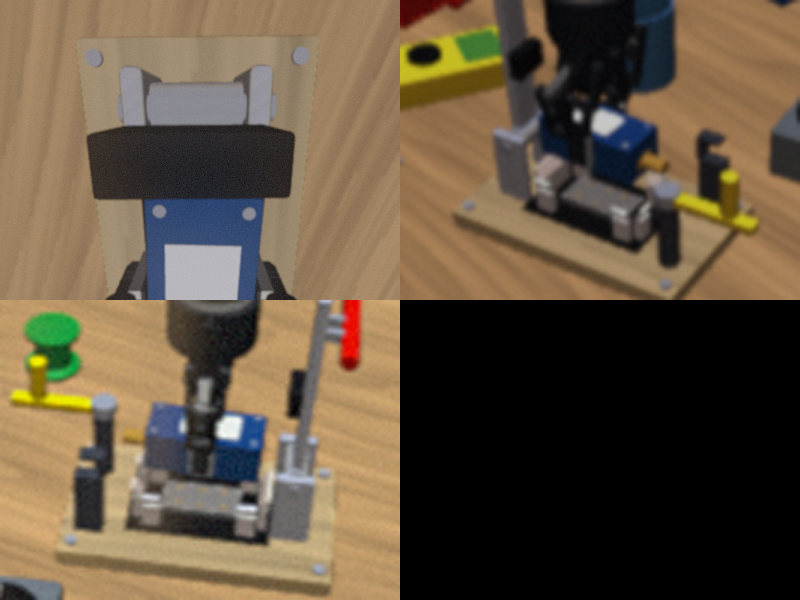

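The module hangs straight over the cradle with its connector on the slot and latch side. In the wrist crop the jig axis (screws, hinge cheeks) is near crop column 198 and the module near 204, about 2 to 3 mm off across. Check along x, then insert.

```bash
python3 -c "
from h import *
C=cam('wrist'); s=env.get_state(); Rt=q2R(s['orientation']); t=s['tcp_pos']
for n,uv,z in (('backL',(200,38),.02),('backR',(438,38),.02),('screwL',(214,57),.022),('screwR',(421,55),.022),('cheekL',(240,70),.092),('cheekR',(392,70),.092),('modscrewL',(278,211),t[2]+.0756),('modscrewR',(369,213),t[2]+.0756)): print(n,Rt.T@(atz(C,uv,z)-t))
"
```

```text
backL [ 0.1181 -0.0733  0.022 ]
backR [0.1181 0.0715 0.0222]
screwL [ 0.1073 -0.0654  0.02  ]
screwR [0.1085 0.0616 0.0202]
cheekL [ 0.0945 -0.0329 -0.0499]
cheekR [ 0.0945  0.0292 -0.0498]
modscrewL [ 0.0427 -0.0163 -0.0756]
modscrewR [ 0.0419  0.0187 -0.0756]
```

>>> jog_arm --increments '[[[-0.005,-0.01,0,0,0,0,255],[0,0,0.03,0,0,0,255],[0,0,0.04,0,0,0,255],[0,0,0.03,0,0,0,255],[0,0,0.02,0,0,0,255],[0,0,0,0,0,0,255],[0,0,0,0,0,0,255]]]'

```text
clock: 17.35
tcp_pos: [0.5484, 0.0991, 0.0113]
orientation: [0.0, 0.594, 0.804, 0.0]
wrist_force: [2.7, -0.3, -2.0]
finger_gap: 0.0455
grip_force: 50.9
```

>>> jog_arm --increments '[[[0,0,0.02,0,0,0,255],[0,0,0.02,0,0,0,255],[0,0,0.01,0,0,0,255],[0,0,0,0,0,0,255],[0,0,0,0,0,0,255]]]'

```text
clock: 17.85
tcp_pos: [0.5499, 0.0995, -0.0009]
orientation: [0.001, 0.594, 0.804, 0.001]
wrist_force: [5.0, 2.3, -0.8]
finger_gap: 0.0457
grip_force: 51.7
```

>>> jog_arm --increments '[[[0,0.003,0.01,0,0,0,255],[0,0,0,0,0,0,255],[0,0,0,0,0,0,0],[0,0,0,0,0,0,0],[0,0,0,0,0,0,0],[0,0,0,0,0,0,0],[0,0,0,0,0,0,0]]]'

```text
clock: 18.55
tcp_pos: [0.5483, 0.0991, -0.0039]
orientation: [-0.0, 0.594, 0.804, -0.0]
wrist_force: [0.7, -0.4, 0.0]
finger_gap: 0.0857
grip_force: 0.0
```

>>> jog_arm --increments '[[[0,0,-0.04,0,0,0,0],[0,0,-0.08,0,0,0,0],[0,0,-0.12,0,0,0,0],[0,0,-0.14,0,0,0,0],[0,0,-0.12,0,0,0,0],[0,0,-0.06,0,0,0,0],[0,0,0,0,0,0,0]]]'

```text
clock: 19.25
tcp_pos: [0.5509, 0.0993, 0.1399]
orientation: [0.002, 0.594, 0.804, 0.002]
wrist_force: [0.7, 0.8, -0.3]
finger_gap: 0.0854
grip_force: 0.0
```

```bash
python3 -c "
from h import *
C=cam('wrist');B=cam('side');A=cam('scene')
Rt=q2R(env.get_state()['orientation'])
h=np.array([.5495,.1,.11])
o=[C[0][:300,120:520]]+[cv2.resize(c[0][int(y)-60:int(y)+60,int(x)-80:int(x)+80],(400,300),interpolation=cv2.INTER_CUBIC) for c,(x,y) in ((B,proj(B,h)),(A,proj(A,h)))]
print([np.array(proj(c,h)) for c in (B,A)])
save('p2.png',np.vstack([np.hstack(o[:2]),np.hstack([o[2],o[2]*0])]))
for n,c in (('side',B),('scene',A)):
  for k in ('module_center','connector_tip','clamp_bar','latch_knob'): print(n,k,[(np.round(x['uv'],1),round(x['conf'],2)) for x in spotter.landmark_of(k,n)[:1]])
plan(17)
"
```

```text
[array([296.2994, 174.7747]), array([361.055, 213.002])]
side module_center [(array([299.5, 189.8]), 0.85)]
side connector_tip [(array([319.5, 200.4]), 0.9)]
side clamp_bar [(array([258.4, 124.3]), 0.8)]
side latch_knob [(array([336.6, 197.4]), 0.57)]
scene module_center [(array([362.2, 231. ]), 0.67)]
scene connector_tip [(array([333.8, 228.5]), 0.71)]
scene clamp_bar [(array([408.5, 181.4]), 0.83)]
scene latch_knob [(array([306.7, 196. ]), 0.78)]
t 19.8 tcp [0.5485 0.0992 0.1358] F [-0.2314  0.8046 -0.1075] gap 0.0858 q [ 0.0348  0.302  -0.1068  1.1629  0.0001  1.3075]
turn total [-0.0003 -0.0001  0.0005] deg [-0.048  -0.019   0.0827]
```

View pics/p2.png

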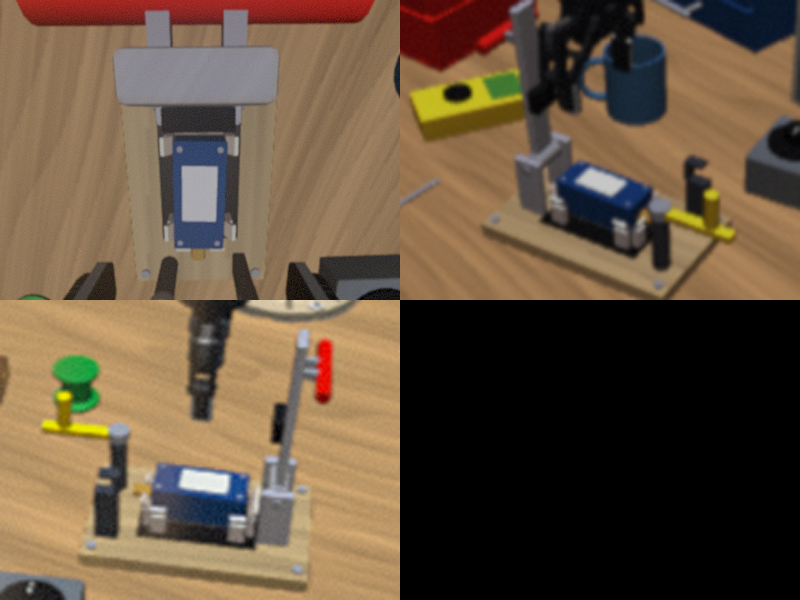

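The module sits level in the cradle: wrist crop (200,195), connector in the slot at (198,253), and posts on all four corners. The clamp bar is at top, (200,10) in the crop, beyond the hinge. Next, shut the fingers, go over the clamp to its +x side and push. I'll compute the arc.

```bash
cat > f.py <<'E'
from h import *
A=cam('scene');B=cam('side')
X=tri([(A,[408.5,181.4]),(B,[258.4,124.3])]);M=tri([(A,[362.2,231]),(B,[299.5,189.8])])
home=np.array([.5493,.0992]);th=np.radians(107);ux=np.array([np.cos(th),np.sin(th)]);uy=np.array([-ux[1],ux[0]])
J=lambda P:np.array([(P[:2]-home)@ux,(P[:2]-home)@uy,P[2]])
print('bar',J(X),'mod',J(M),'tcp',J(env.get_state()['tcp_pos']))
a0=np.pi-np.arctan2(X[2]-.08,J(X)[0]-.08);print('a0',np.degrees(a0))
r=.15207
for a in range(104,28,-6):
    a=np.radians(a);b=np.array([.08-r*np.cos(a),.08+r*np.sin(a)]);print(round(np.degrees(a)),'bar',b,'tcp side-push rep',b+[.019,-.010-.04],'tcp top-press rep',b+[0,.008-.04])
E
python3 f.py
```

```text
bar [ 0.111  -0.0026  0.2283] mod [ 0.0041 -0.0092  0.0537] tcp [0.0002 0.0006 0.1361]
a0 101.81679082063576
104 bar [0.1168 0.2276] tcp side-push rep [0.1358 0.1776] tcp top-press rep [0.1168 0.1956]
98 bar [0.1012 0.2306] tcp side-push rep [0.1202 0.1806] tcp top-press rep [0.1012 0.1986]
92 bar [0.0853 0.232 ] tcp side-push rep [0.1043 0.182 ] tcp top-press rep [0.0853 0.2   ]
86 bar [0.0694 0.2317] tcp side-push rep [0.0884 0.1817] tcp top-press rep [0.0694 0.1997]
80 bar [0.0536 0.2298] tcp side-push rep [0.0726 0.1798] tcp top-press rep [0.0536 0.1978]
74 bar [0.0381 0.2262] tcp side-push rep [0.0571 0.1762] tcp top-press rep [0.0381 0.1942]
68 bar [0.023 0.221] tcp side-push rep [0.042 0.171] tcp top-press rep [0.023 0.189]
62 bar [0.0086 0.2143] tcp side-push rep [0.0276 0.1643] tcp top-press rep [0.0086 0.1823]
56 bar [-0.005   0.2061] tcp side-push rep [0.014  0.1561] tcp top-press rep [-0.005   0.1741]
50 bar [-0.0177  0.1965] tcp side-push rep [0.0013 0.1465] tcp top-press rep [-0.0177  0.1645]
44 bar [-0.0294  0.1856] tcp side-push rep [-0.0104  0.1356] tcp top-press rep [-0.0294  0.1536]
38 bar [-0.0398  0.1736] tcp side-push rep [-0.0208  0.1236] tcp top-press rep [-0.0398  0.1416]
32 bar [-0.049   0.1606] tcp side-push rep [-0.03    0.1106] tcp top-press rep [-0.049   0.1286]
```

>>> jog_arm --increments '[[[0,0,-0.06,0,0,0,255],[0,0,-0.12,0,0,0,255],[0,0,-0.14,0,0,0,255],[0,0,-0.12,0,0,0,255],[0,0,-0.08,0,0,0,255],[0,0,-0.04,0,0,0,255],[0,0,0,0,0,0,255]]]'

```text
clock: 20.6
tcp_pos: [0.5495, 0.0992, 0.2775]
orientation: [0.001, 0.594, 0.804, 0.001]
wrist_force: [0.6, 0.1, -0.2]
finger_gap: 0.0003
grip_force: 0.0
```

>>> jog_arm --increments '[[[0.06,0,0,0,0,0,255],[0.12,0,0,0,0,0,255],[0.14,0,0,0,0,0,255],[0.14,0,0,0,0,0,255],[0.1,0,0,0,0,0,255],[0.06,0,0,0,0,0,255],[0.02,0,0,0,0,0,255],[0,0,0.06,0,0,0,255],[0,0,0.12,0,0,0,255],[0,0,0.12,0,0,0,255],[0,0,0.07,0,0,0,255],[0,0,0.03,0,0,0,255],[0,0,0,0,0,0,255]]]'

```text
clock: 21.9
tcp_pos: [0.5012, 0.2513, 0.1751]
orientation: [-0.001, 0.595, 0.804, -0.001]
wrist_force: [0.9, 0.1, 0.3]
finger_gap: 0.0
grip_force: 0.0
```

```bash
python3 f.py | head -1; python3 -c "
from h import *
plan(17)"
```

```text
bar [ 0.111  -0.0026  0.2283] mod [ 0.0041 -0.0092  0.0537] tcp [0.1598 0.0002 0.1771]
t 22.0 tcp [0.5024 0.2519 0.1771] F [1.1521 0.0304 1.067 ] gap -0.0001 q [ 0.322   0.2912 -0.0191  1.2595 -0.      1.5953]
turn total [ 0.0003 -0.      0.0003] deg [ 0.062  -0.0002  0.0472]
```

>>> jog_arm --increments '[[[-0.067,0,0,0,0,0,255],[-0.091,0,-0.011,0,0,0,255],[-0.064,0,-0.006,0,0,0,255],[-0.064,0,0,0,0,0,255],[-0.063,0,0.008,0,0,0,255],[-0.062,0,0.014,0,0,0,255]]]'

```text
clock: 22.6
tcp_pos: [0.5329, 0.153, 0.1755]
orientation: [0.001, 0.594, 0.804, 0.001]
wrist_force: [1.0, 3.8, 2.6]
finger_gap: -0.0
grip_force: 1.6
```

>>> jog_arm --increments '[[[-0.06,0,0.021,0,0,0,255],[-0.058,0,0.027,0,0,0,255],[-0.054,0,0.033,0,0,0,255],[-0.051,0,0.038,0,0,0,255],[-0.047,0,0.044,0,0,0,255],[0,0,0,0,0,0,255]]]'

```text
clock: 23.2
tcp_pos: [0.5507, 0.0873, 0.1317]
orientation: [-0.001, 0.595, 0.804, -0.002]
wrist_force: [-0.3, 0.1, -0.6]
finger_gap: -0.0001
grip_force: 0.0
```

```bash
cat > k.py <<'E'
from h import *
A=cam('scene');a=spotter.landmark_of('clamp_bar','scene');B=cam('side');b=spotter.landmark_of('clamp_bar','side')
home=np.array([.5493,.0992]);th=np.radians(107);ux=np.array([np.cos(th),np.sin(th)]);uy=np.array([-ux[1],ux[0]])
J=lambda P:np.array([(P[:2]-home)@ux,(P[:2]-home)@uy,P[2]])
s=env.get_state();print('t',s['clock'],'tcp',J(s['tcp_pos']),s['wrist_force'])
for x in a[:2]:
    for y in b[:2]:
        X=tri([(A,x['uv']),(B,y['uv'])]);print('bar',J(X),x['conf'],y['conf'],proj(A,X)-x['uv'],'ang',np.degrees(np.arctan2(X[2]-.08,.08-J(X)[0])))
E
python3 k.py
```

```text
t 23.4 tcp [-0.0101  0.0007  0.1343] [ 0.4642 -0.0291  0.105 ]
bar [-0.0275  0.0017  0.1757] 0.72 0.81 [-0.6122  0.2548] ang 41.6599143553105
bar [-0.0619  0.0713  0.1075] 0.72 0.16 [-10.5788   3.7251] ang 10.973831312448777
```

The clamp followed, now at about 32° from closed. Go over the bar and press it down along its arc.

>>> jog_arm --increments '[[[0.01,0,-0.06,0,0,0,255],[0,0,-0.1,0,0,0,255],[-0.06,0,0,0,0,0,255],[-0.054,0,0,0,0,0,255],[0,0,0.06,0,0,0,255],[0,0,0.04,0,0,0,255],[-0.036,0,0.056,0,0,0,255],[-0.04,0,0.068,0,0,0,255],[-0.032,0,0.072,0,0,0,255],[0,0,0,0,0,0,255]]]'

```text
clock: 24.4
tcp_pos: [0.5661, 0.0373, 0.0975]
orientation: [-0.001, 0.595, 0.804, -0.001]
wrist_force: [0.1, -0.1, 0.6]
finger_gap: 0.0001
grip_force: 0.0
```

>>> jog_arm --increments '[[[-0.01,0,0.03,0,0,0,255],[-0.009,0,0.03,0,0,0,255],[-0.006,0,0.024,0,0,0,255],[-0.004,0,0.02,0,0,0,255],[0,0,0,0,0,0,255],[0,0,0,0,0,0,255]]]'

```text
clock: 25.0
tcp_pos: [0.5694, 0.0324, 0.074]
orientation: [-0.0, 0.594, 0.804, 0.0]
wrist_force: [0.5, -0.4, 0.3]
finger_gap: 0.0001
grip_force: 0.0
```

```bash
python3 k.py
```

```text
t 25.2 tcp [-0.0699  0.0003  0.0742] [ 0.2899 -0.7385  0.2961]
bar [-0.0733  0.0012  0.1056] 0.87 0.59 [ 1.2274 -0.4158] ang 9.48092307587082
```

>>> jog_arm --increments '[[[0,0,0.008,0,0,0,255],[0,0,0,0,0,0,255],[0,0,0,0,0,0,255]]]'

```text
clock: 25.5
tcp_pos: [0.5698, 0.032, 0.0729]
orientation: [0.0, 0.594, 0.804, 0.0]
wrist_force: [-2.2, 0.1, 4.8]
finger_gap: 0.0004
grip_force: 2.7
```

>>> jog_arm --increments '[[[0,0,0.008,0,0,0,255],[0,0,0,0,0,0,255],[0,0,0,0,0,0,255]]]'

```text
clock: 25.8
tcp_pos: [0.57, 0.032, 0.0727]
orientation: [0.001, 0.594, 0.804, 0.001]
wrist_force: [-5.5, 1.7, 15.5]
finger_gap: 0.0002
grip_force: 8.0
```

>>> jog_arm --increments '[[[0,0,0.008,0,0,0,255],[0,0,0,0,0,0,255],[0,0,0,0,0,0,255]]]'

```text
clock: 26.1
tcp_pos: [0.5701, 0.032, 0.0725]
orientation: [0.001, 0.594, 0.804, 0.001]
wrist_force: [-8.1, 1.4, 26.2]
finger_gap: -0.0
grip_force: 13.3
```

The clamp has reached its hard stop: the reaction rose from 5 to 26 N with no motion, bar height 105 mm. Now lift off and go beside the latch knob, on its +y side.

>>> jog_arm --increments '[[[0,0,-0.06,0,0,0,255],[0,0,-0.12,0,0,0,255],[0,0,-0.1,0,0,0,255],[0,0,-0.03,0,0,0,255],[-0.06,-0.05,0,0,0,0,255],[-0.1,-0.08,0,0,0,0,255],[-0.1,-0.08,0,0,0,0,255],[-0.078,-0.062,0,0,0,0,255],[0,0,0,0,0,0,255]]]'

```text
clock: 27.0
tcp_pos: [0.5279, -0.071, 0.1446]
orientation: [-0.001, 0.596, 0.803, -0.001]
wrist_force: [0.2, 0.1, 0.5]
finger_gap: 0.0
grip_force: 0.0
```

```bash
cat > l.py <<'E'
from h import *
A=cam('scene');a=[spotter.landmark_of(k,'scene') for k in('latch_knob','latch_pivot')];B=cam('side');b=[spotter.landmark_of(k,'side') for k in('latch_knob','latch_pivot')]
home=np.array([.5493,.0992]);th=np.radians(107);ux=np.array([np.cos(th),np.sin(th)]);uy=np.array([-ux[1],ux[0]])
J=lambda P:np.array([(P[:2]-home)@ux,(P[:2]-home)@uy,P[2]])
s=env.get_state();print('t',s['clock'],'tcp',J(s['tcp_pos']),s['wrist_force'])
for x,y in zip(a,b):
    if x and y:
        X=tri([(A,x[0]['uv']),(B,y[0]['uv'])]);print(J(X),x[0]['conf'],y[0]['conf'],proj(A,X)-x[0]['uv'])
E
python3 l.py; python3 k.py
```

```text
t 27.3 tcp [-0.1542  0.0678  0.1454] [ 0.2247 -0.102  -0.5458]
[-0.1274  0.0601  0.1128] 0.85 0.28 [10.9239 -3.6338]
[-0.0937  0.0334  0.0937] 0.86 0.68 [-1.1955  0.3839]
t 27.5 tcp [-0.1544  0.0679  0.1457] [ 0.0741  0.4756 -0.4223]
bar [-0.0648 -0.0039  0.104 ] 0.78 0.65 [-0.1202  0.0411] ang 9.41654383589588
```

>>> jog_arm --increments '[[[0,0,0.08,0,0,0,255],[0,0,0.1,0,0,0,255],[0,0,0.06,0,0,0,255],[0,0,0.028,0,0,0,255],[0,0.02,0,0,0,0,255],[0,0.024,0,0,0,0,255],[0,0,0,0,0,0,255]]]'

```text
clock: 28.2
tcp_pos: [0.5418, -0.0658, 0.0799]
orientation: [0.001, 0.594, 0.804, 0.001]
wrist_force: [-0.3, 0.3, -0.3]
finger_gap: 0.0001
grip_force: 0.0
```

>>> jog_arm --increments '[[[-0.008,0.0256,0,0,0,-0.0333,255],[-0.008,0.0256,0,0,0,-0.0333,255],[-0.008,0.0256,0,0,0,-0.0333,255],[-0.008,0.0256,0,0,0,-0.0333,255],[-0.008,0.0256,0,0,0,-0.0333,255]]]'

```text
clock: 28.7
tcp_pos: [0.5731, -0.0595, 0.0798]
orientation: [0.001, 0.364, 0.931, -0.0]
wrist_force: [-0.0, -1.7, 0.6]
finger_gap: 0.0002
grip_force: 0.8
```

```bash
python3 l.py; python3 -c "
from h import *
plan(47)"
```

```text
t 29.0 tcp [-0.158   0.0243  0.0791] [ 0.0623 -0.1443  0.0724]
[-0.096   0.0324  0.0996] 0.72 0.97 [-1.2814  0.4098]
t 29.0 tcp [ 0.5723 -0.059   0.0791] F [ 0.0623 -0.1443  0.0724] gap 0.0 q [-0.2423  0.3695 -0.155   1.0459  0.0001  0.5089]
turn total [ 0.0001  0.0001 -0.0002] deg [ 0.0172  0.0141 -0.0408]
```

>>> jog_arm --increments '[[[-0.008,0.0256,0,0,0,-0.0333,255],[-0.008,0.0256,0,0,0,-0.0333,255],[-0.008,0.0256,0,0,0,-0.0333,255],[-0.008,0.0256,0,0,0,-0.0333,255],[-0.008,0.0256,0,0,0,-0.0333,255],[-0.008,0.0256,0,0,0,-0.0333,255],[-0.008,0.0256,0,0,0,-0.0333,255],[-0.008,0.0256,0,0,0,-0.0333,255],[0,0,0,0,0,0,255]]]'

```text
clock: 29.9
tcp_pos: [0.6057, -0.0184, 0.079]
orientation: [0.0, -0.044, 0.999, -0.0]
wrist_force: [-0.5, 0.4, 0.1]
finger_gap: 0.0001
grip_force: 0.0
```

>>> jog_arm --increments '[[[-0.008,0.0256,0,0,0,-0.0333,255],[-0.008,0.0256,0,0,0,-0.0333,255],[0,0,0,0,0,0,255]]]'

```text
clock: 30.2
tcp_pos: [0.6075, -0.0053, 0.0789]
orientation: [0.0, -0.147, 0.989, 0.0]
wrist_force: [0.5, -1.5, -0.2]
finger_gap: 0.0001
grip_force: 0.0
```

```bash
python3 l.py
```

```text
t 30.5 tcp [-0.1172 -0.0247  0.0788] [-0.664   1.2001 -0.5236]
[-0.0967 -0.0232  0.1149] 0.54 0.82 [-0.3331  0.1005]
[-0.2031  0.1765 -0.0544] 0.93 0.45 [-27.4733   4.1023]
```

The knob is almost at closed. Push on gently to its stop.

>>> jog_arm --increments '[[[0,0.008,0,0,0,0,255],[0,0,0,0,0,0,255],[0,0,0,0,0,0,255]]]'

```text
clock: 30.8
tcp_pos: [0.6069, -0.0037, 0.0788]
orientation: [0.0, -0.148, 0.989, -0.0]
wrist_force: [0.4, -1.9, -0.8]
finger_gap: -0.0002
grip_force: 0.6
```

>>> jog_arm --increments '[[[0,0.008,0,0,0,0,255],[0,0,0,0,0,0,255],[0,0,0,0,0,0,255]]]'

```text
clock: 31.1
tcp_pos: [0.6068, -0.0032, 0.0788]
orientation: [0.0, -0.147, 0.989, -0.001]
wrist_force: [1.3, -6.5, -0.2]
finger_gap: -0.0001
grip_force: 2.9
```

>>> jog_arm --increments '[[[0,0.008,0,0,0,0,255],[0,0,0,0,0,0,255],[0,0,0,0,0,0,255]]]'

```text
clock: 31.4
tcp_pos: [0.6068, -0.0032, 0.0789]
orientation: [0.0, -0.147, 0.989, -0.003]
wrist_force: [2.9, -10.8, -3.0]
finger_gap: -0.0005
grip_force: 5.5
```

The latch is hard against its stop: force went up to 11 N with no motion. Back off, lift clear and check.

>>> jog_arm --increments '[[[0,-0.03,0,0,0,0,255],[0,-0.06,0,0,0,0,255],[0,-0.04,0,0,0,0,255],[0,0,-0.06,0,0,0,255],[0,0,-0.12,0,0,0,255],[0,0,-0.16,0,0,0,255],[0,-0.06,-0.16,0,0,0,255],[0,-0.1,-0.1,0,0,0,255],[0,-0.1,-0.06,0,0,0,255],[0,-0.06,0,0,0,0,255],[0,0,0,0,0,0,255]]]'

```text
clock: 32.5
tcp_pos: [0.639, -0.1094, 0.2427]
orientation: [-0.0, -0.146, 0.989, 0.0]
wrist_force: [-0.3, -0.1, -0.9]
finger_gap: 0.0002
grip_force: 0.0
```

```bash
python3 l.py; python3 k.py; python3 -c "
from h import *
C=cam('wrist');B=cam('side');A=cam('scene')
h=np.array([.555,.08,.08])
o=[cv2.resize(C[0],(400,250))]+[cv2.resize(c[0][int(y)-50:int(y)+50,int(x)-66:int(x)+67],(400,300),interpolation=cv2.INTER_CUBIC) for c,(x,y) in ((B,proj(B,h)),(A,proj(A,h)))]
save('fin.png',np.vstack([np.hstack(o[1:]),np.hstack([o[0],cv2.resize(A[0],(400,250))])]))"
```

```text
t 32.8 tcp [-0.2223 -0.0247  0.2429] [-0.1317 -0.3432 -0.1126]
[-0.0943 -0.0176  0.1164] 0.53 0.8 [ 1.3595 -0.4226]
[-0.0901  0.0341  0.0908] 0.71 0.85 [-0.6449  0.2101]
t 33.0 tcp [-0.2229 -0.0251  0.2438] [-0.4307  0.5735 -0.7293]
bar [-0.016   0.0273  0.109 ] 0.78 0.66 [20.4525 -9.5283] ang 16.79800352061332
bar [-0.066  -0.0054  0.0954] 0.78 0.56 [-0.1828  0.0616] ang 6.008725014193383
```

View pics/fin.png

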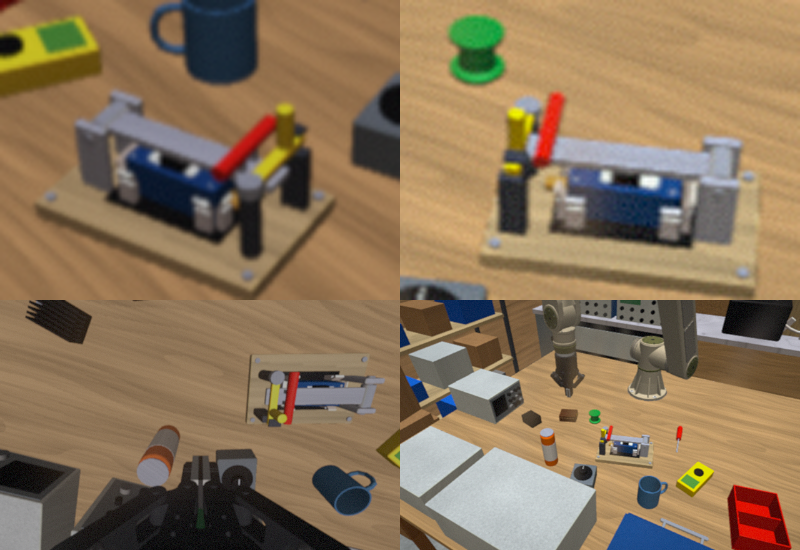

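The picture shows the clamp flat over the module, its red bar at side crop (245,148), and the yellow latch across the clamp's end into the dark catch at (298,135). Everything else is in place and the arm is clear, so I'm handing in.

```bash
python3 -c "
from h import *
print(ticket.hand_in())"
```

```text
the job is handed in; nothing more can be done
None
```

I handed the job in at about 33 s: the module is in the cradle with its connector in the slot, the clamp is pressed to its stop, the latch is in its catch, and nothing else looks moved in the final picture; the hand-in returned no verdict.

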